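# Shut the storage box and start its screw-knob

### The arm

A 7-joint arm with a two-finger parallel gripper is mounted at the origin on the work surface. World frame = base frame: x ahead of the robot, y to its left, z up, the work surface at z = 0. Lengths are in m, angles in degrees, forces in N, time in s.
With the tool pointing down it reaches from about 0.425 to 0.875 m from the base axis. Payload 4.7 kg.
Tool frame: the origin (TCP) lies at the very end of the fingers, on their centre line; the grasp point (between the pads) lies env.hold_point_z behind it (env.hold_point_z is the distance from the TCP to the grasp point, in m); z points along the fingers, y is the line along which they close (so a half turn about z gives the same grasp; the last joint's range is limited). The gripper opens to 87 mm and grips with 3 to 60 N. Pads are 19 mm wide; open, the fingers measure 117 mm over their backs; the gripper's body (75 mm by 190 mm) begins 51 mm behind the grasp point.
Start: joints at [66.469, 18.392, -4.016, 83.108, 1.295, 78.541, -3.26], TCP at [0.268, -0.592, 0.223] pointing down, gripper open.
Joint ranges: [-163.93, 163.93], [-17.29, 119.83], [-79.2, 71.16], [3.27, 140.29], [-89.18, 269.18], [5.43, 117.66], [-154.24, 154.24]. Speed limits (degrees/s): [147.25, 147.25, 180, 180, 180, 180, 180].

### API

Orientations are given as [roll, pitch, yaw] about the fixed x, y, z axes, in that order (R = Rz(yaw) Ry(pitch) Rx(roll)).
In Python, from cell import env gives the robot as it stands.
- The arm moves only by the shell command python3 -m jog 'ROWS' [FORCE]. ROWS is JSON, a list of rows, each an object with "dp": the shift along the tool's x, y, z in cm, a list of three; "twist": the turn about the tool's z in degrees; "fingers": the opening, from 0 (shut) to 1 (fully open). A call has 1 to 8 rows; each row is the pose to reach, as a shift and turn from the pose commanded when the call began, along the tool's axes at that moment; what a row does not reach only later rows make up. A row lasts 1/8 s, in which the tool goes at most 62.5 mm and 10.7 degrees, less where a joint would pass 70% of its speed; a pose out of reach is approached as far as the arm can. A call with a gripper value outside its range is refused whole. The fingers move at their own pace and stop on an object; FORCE is the grip in N (left out, the last holds). Time passes only in rows, so rows that repeat a pose let the fingers close. It gives the time, the measured TCP pose, the force, the opening and the grip force at its end, in the units of the state.
- env.get_obs(): the state, without advancing time (a new reading comes with each control period).
- env.read_camera(name): name is "side" or "top" or "wrist"; returns a dict with "pixels" (480x640x3 uint8, blue, green, red), "depth" (480x640 float32, m along the optical axis (not along the pixel's ray), 0 where there is no reading), "fx", "fy", "cx", "cy" (pixels), "rvec" (rotation vector, rad) and "tvec" (3), from world to camera coordinates, as OpenCV has them. Camera axes: x right, y down, z forward; pixel columns grow to the right and rows downward; lengths in m; the calibration is good to about 2 mm. A picture is of the moment at which its call begins.
- env.sign_off(): hands the job in; it is judged then, once.
The state is a dict: "time_s": time; "qpos": joint angles; "joint_velocities": joint speeds; "effort": joint torques, N m; "tool_pos": TCP position; "tool_rot": TCP orientation; "force": force on the tool from outside, world axes, zero at the start; "wrist_torque": the same for the moment, N m; "grip_width": finger opening in m; "grasp_force": force on a finger pad.
Only numpy, scipy, OpenCV 4.12 (cv2) and the standard library are available. Lean on these libraries where they do the work, as an engineer would, in place of code of your own. Each camera call takes 0.05 s, during which the arm holds its last target. There are 200 camera calls.

### The job

Swing the lid of the grey storage box fully shut. Then push the orange knob on it down against its spring and turn it clockwise (seen from above) about a quarter turn, so that its screw catches and the knob stays down by itself when you let go. Leave the other things on the top standing where they are.

Things in the scene. Friction and masses are not known exactly. Their poses are not given: they have to be found in the camera images.
- box: grey plastic open-topped box, 190 (its x) x 260 (its y) x 100 mm high, walls 5 mm, screwed to the chipboard top and immovable. Origin: centre of its underside; z up; its front, where the lid opens, faces its -x; the lid's hinge is along its +x rim
- lid_hinge (a point): middle of the lid's hinge line, which runs along the box's y axis at the far (+x) rim: 95 mm in +x and 100 mm up from the box's origin. Axes as the box's
- lid (a joint): grey lid's angle, rad: 0 shut flat on the rim, growing to 1.5 as its front edge rises. The hinge is stiff: the lid stays where it is left; closing takes about 1 to 3 N at the front edge. Flat plate, 195 mm from hinge line to front edge, 266 mm wide, 8 mm thick, underside level with the hinge line. Shut it before turning the knob, or the knob's lug lands on top of the screw ledge
- lid_edge (a point): middle of the lid's front edge, on its top face, 195 mm from the hinge line; its axes are the lid's (x from the edge towards the hinge, z out of the top face)
- knob_grip (a point): centre of the orange knob's grip bar, on the knob's axis; z out of the lid's top face, x along the bar (towards the hinge at turn 0). The bar is 44 mm long (x), 14 mm thick (y), 26 mm high (13 mm above and below this point). The knob is on the lid's centre line, 145 mm from the hinge line, 50 mm from the front edge. Knob up: this point is 33 mm above the lid's top face
- knob_flange (a point): centre of the top face of the knob's round flange, 13 mm below knob_grip, same axes. The flange is 26 mm in radius, 6 mm thick; the bar stands on it and fingertips straddling the bar can press on it. Knob up and lid shut: 28 mm above the box's rim (20 mm above the lid's top face)
- knob_push (a joint): how far the knob is pushed down along its axis, m: 0 up (its spring returns it), 0.012 fully down. The spring needs about 6 N to begin and 10 N fully down. When the screw has caught, the let-go knob rests at about 0.006 to 0.008
- knob_turn (a joint): turn of the knob, rad, clockwise from above positive, 0 to a stop at 1.9. Lid shut: a lug on the stem sits in a slot in the box and stops the turn at about 0.15 until the knob is pushed down over 6 mm (best all 12); then it turns at about 0.1 N m. Beyond about 0.5 the lug is under a screw ledge that draws the knob down 1.5 mm per rad. It stays where it is left
- bottle: blue closed bottle with a white twist cap, radius 34 mm, 210 mm high, standing loose; origin at the centre of its underside
- jar: small glass jar with a steel lid, radius 32 mm, 85 mm high, standing loose; origin at the centre of its underside
- dustpan: yellow dustpan, pan 210 x 200 mm, 50 mm high at its back, handle to its -x, about 330 mm long in all, lying loose; origin under the centre of the pan
- holder: light grey hard silicone toilet brush holder with its brush handle sticking up, radius 55 mm at the foot, body 165 mm high, 335 mm with the handle, standing loose; origin at the centre of its underside
- torch: black and red torch, 150 mm long along its x, 44 mm high, lying loose; origin under its middle
- tin: green tin with a white label, radius 45 mm, 110 mm high, standing loose; origin at the centre of its underside

How it is judged (in metres and radians):
On the way, in this order (a step that is already met when the one before it is completed fails the run):
1. the lid is swung shut, the knob not yet turned (value of joint lid below 0.04 rad and value of joint knob_turn below 0.35 rad), for 0.1 s.
2. the knob is pushed down and turned clockwise until its screw has caught (value of joint lid below 0.04 rad and value of joint knob_push above 0.004 m and value of joint knob_turn above 1.15 rad), for 0.2 s.
At the end, for the whole second after the job is handed in: The lid is shut (within 0.04 rad), the knob, let go, stays at least 4 mm down and is turned at least 1.15 rad clockwise, and is at rest (all of step 2 and velocity of joint knob_turn below 0.1 rad/s); the robot touches nothing.
It fails at once if a bystander (bottle, jar, dustpan, brush holder, torch or tin) is shifted by more than 30 mm or tipped over (distance of any of bottle, jar, dustpan, holder, torch, tin from where it was at the start of the episode above 0.03 m or angle between any of bottle, jar, holder, tin's own z axis and vertical above 0.5 rad).
It also fails if it takes over 51 s, if anything falls off the work surface, if the arm or the gripper's body presses on something with over 40 N, if the wrist force passes 120 N, or if a joint passes its speed limit or range.

## Working session

There is one attempt and no reset: what is moved stays moved. The work goes in short steps, Python scripts to look and compute and a shell command to move; the robot and the scene stay as the last step left them, time stands still between calls to the robot, and variables do not carry over. Pictures are saved under pics/ and viewed, at most 10 in all, crops included, and the job is handed in when it is done.

```bash
mkdir -p pics; ls; cat > h.py <<'E'
import numpy as np,cv2
from cell import env
def cam(n):
    c=env.read_camera(n); R=cv2.Rodrigues(np.array(c["rvec"],float))[0]
    d=c["depth"]; v,u=np.mgrid[0:480,0:640]
    P=np.stack([(u-c["cx"])/c["fx"]*d,(v-c["cy"])/c["fy"]*d,d],-1)
    W=(P-np.array(c["tvec"]).reshape(3))@R
    W[d==0]=np.nan
    return c["pixels"],W
E
python3 - <<'E'
from h import *
o=env.get_obs();print(o["tool_pos"],o["tool_rot"],o["grip_width"],env.hold_point_z)
a,W=cam("top");b,V=cam("side")
cv2.imwrite("pics/t.png",a);cv2.imwrite("pics/s.png",b);np.savez("c.npz",a=a,W=W,b=b,V=V)
E
```

```text
pics
[ 0.26761979 -0.59173835  0.22146016] [-1.79890652e+02  4.62969262e-03  2.43388660e+01] 0.08725746467211484 0.0187
```

View pics/t.png

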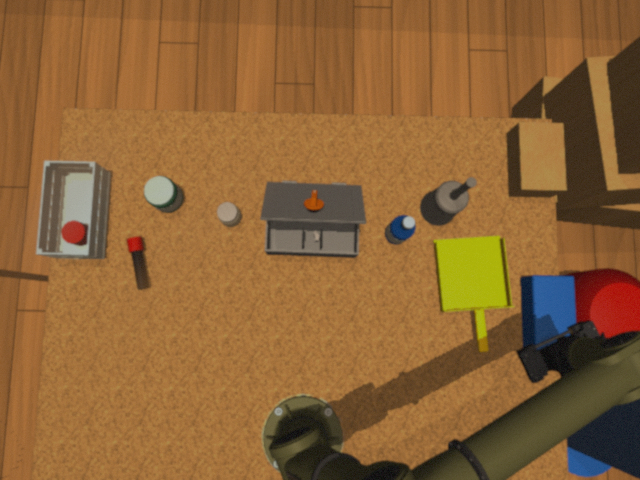

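View pics/s.png

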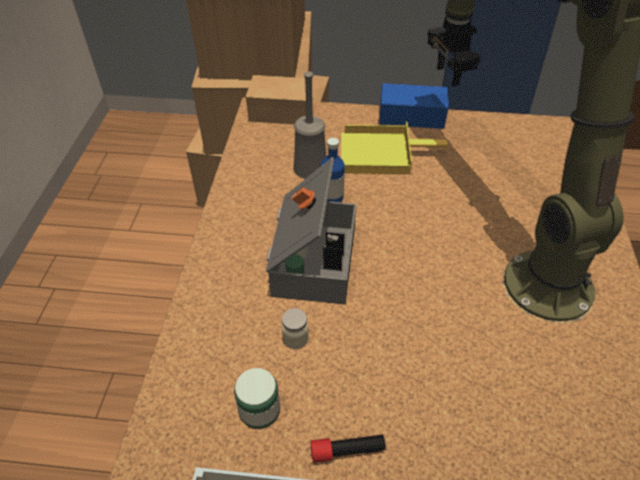

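The top view shows the base at (303,432), the box around (312,220) with its lid about 1 rad open and the orange knob at (314,202). The bottle is at (402,228), right of the box, and the jar at (229,214), left of it. Next I'll measure these.

```bash
python3 - <<'E'
from h import *
z=np.load("c.npz");a,W=z["a"].astype(int),z["W"]
def show(n,u,v): print(n,(u,v),W[v,u].round(3))
for n,u,v in [("lidTopL",267,186),("lidTopR",360,188),("lidfrontL",264,217),("lidfrontR",362,219),("boxfL",270,252),("boxfR",355,252),("bottlecap",407,223),("jar",228,212),("holder",450,197),("handle",470,183),("tin",160,192)]: show(n,u,v)
# box front rim: points z .09-.11 in the region
r=W[225:262,255:370].reshape(-1,3);r=r[(abs(r[:,2]-.1)<.012)]
print(len(r),r.min(0),r.max(0)); print(cv2.minAreaRect((r[:,:2]).astype(np.float32)))
# lid plane
r=W[187:214,272:356];m=a[187:214,272:356];g=(abs(m[...,2]-m[...,0])<25)
p=r[g];p=p[~np.isnan(p[:,0])]
for _ in range(3):
    c=p.mean(0);n=np.linalg.svd(p-c,full_matrices=0)[2][2];n*=np.sign(n[2]);e=(p-c)@n;p=p[abs(e)<.006]
print("plane",c,n,np.degrees(np.arctan2(np.hypot(n[0],n[1]),n[2])),"yaw",np.degrees(np.arctan2(-n[1],-n[0])),len(p))
o=(a[...,2]>150)&(a[...,1]<120)&(a[...,0]<60); o[:180]=0;o[220:]=0;o[:,:290]=0;o[:,340:]=0
q=W[o];print("knob",len(q),np.nanmean(q,0),np.nanmin(q,0),np.nanmax(q,0))
E
```

```text
lidTopL (267, 186) [0.687 0.111 0.127]
lidTopR (360, 188) [ 0.688 -0.146  0.123]
lidfrontL (264, 217) [0.579 0.107 0.25 ]
lidfrontR (362, 219) [ 0.581 -0.139  0.241]
boxfL (270, 252) [0.511 0.102 0.062]
boxfR (355, 252) [ 0.512 -0.135  0.097]
bottlecap (407, 223) [ 0.577 -0.259  0.211]
jar (228, 212) [0.62  0.222 0.085]
holder (450, 197) [ 0.656 -0.382  0.173]
handle (470, 183) [ 0.656 -0.386  0.335]
tin (160, 192) [0.668 0.408 0.111]
368 [ 0.50658589 -0.14654927  0.08803115] [0.58899752 0.11460184 0.10673804]
((0.5497983694076538, -0.015738561749458313), (0.26044362783432007, 0.0823613628745079), 89.09229278564453)
plane [ 0.64115135 -0.01706516  0.17740821] [ 0.75132832 -0.01421481  0.65977549] 48.71724750295243 yaw 178.91611759937885 1946
knob 190 [ 0.63963147 -0.0180648   0.20219094] [ 0.6052488  -0.09507026 -0.00617983] [0.74042788 0.01345857 0.25988882]
```

```bash
python3 -m jog '[{"dp":[0,0,-6],"twist":0,"fingers":1},{"dp":[0,0,-12],"twist":0,"fingers":1},{"dp":[4,-3,-14],"twist":0,"fingers":1},{"dp":[9,-6,-14],"twist":0,"fingers":1},{"dp":[14,-9.3,-14],"twist":0,"fingers":1},{"dp":[19,-12.6,-14],"twist":0,"fingers":1},{"dp":[24,-16,-14],"twist":0,"fingers":1},{"dp":[29,-19.3,-14],"twist":0,"fingers":1}]' 20; python3 -c "
from cell import env
o=env.get_obs();print(o['tool_pos'],o['tool_rot'],o['qpos'],o['time_s'])"
```

```text
time_s: 1.1
tool_pos: [0.4532, -0.2949, 0.3623]
tool_rot: [-180.0, 0.0, 24.3]
force: [0.4, -1.3, 1.1]
grip_width: 0.0867
grasp_force: 0.0
[ 0.45316634 -0.29494785  0.36228329] [-1.79997334e+02  1.73354378e-02  2.43379699e+01] [ 46.58241      4.0263978  -17.38453097  84.47570709   1.21501494
  91.69331257 -36.38817335] 1.1
```

```bash
python3 -m jog '[{"dp":[5,-3.3,0],"twist":0,"fingers":1},{"dp":[10,-6.6,0],"twist":5,"fingers":1},{"dp":[15,-9.9,0],"twist":12,"fingers":1},{"dp":[20,-13.2,0],"twist":19,"fingers":1},{"dp":[25,-16.5,0],"twist":25.3,"fingers":1},{"dp":[27.7,-18.3,1],"twist":25.3,"fingers":1},{"dp":[27.7,-18.3,2],"twist":25.3,"fingers":1},{"dp":[27.7,-18.3,2],"twist":25.3,"fingers":1}]' 20; python3 - <<'E'
from h import *
o=env.get_obs();print(o['tool_pos'],o['tool_rot'],o['qpos'],o['time_s'])
a,W=cam("wrist");cv2.imwrite("pics/w1.png",a);np.savez("w1.npz",a=a,W=W)
E
```

```text
time_s: 2.1
tool_pos: [0.6288, -0.0173, 0.341]
tool_rot: [179.9, 0.2, -1.0]
force: [-0.8, -1.2, -0.9]
grip_width: 0.0872
grasp_force: 0.0
[ 0.62875743 -0.01733301  0.3410387 ] [ 1.79934883e+02  1.65020364e-01 -1.02513672e+00] [ 21.75653912  16.68415203 -29.52308111  73.84662459   8.17894417
  91.6930482  -97.52814578] 2.1
```

View pics/w1.png

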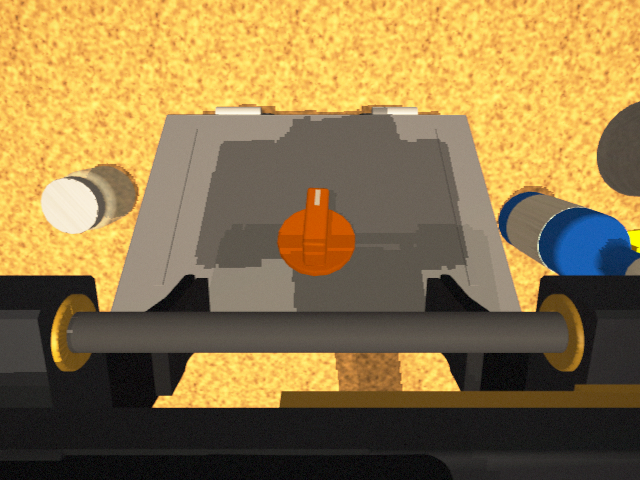

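The wrist view shows the knob at (317,240), centred between the fingers. Joint 7 is at −97°, which leaves too little room for a clockwise turn, so I'll spin the gripper half a turn the other way first.

```bash
python3 -m jog '[{"dp":[0,0,0],"twist":-10,"fingers":1},{"dp":[0,0,0],"twist":-20,"fingers":1},{"dp":[0,0,0],"twist":-30,"fingers":1},{"dp":[0,0,0],"twist":-40,"fingers":1},{"dp":[0,0,0],"twist":-50,"fingers":1},{"dp":[0,0,0],"twist":-60,"fingers":1},{"dp":[0,0,0],"twist":-70,"fingers":1},{"dp":[0,0,0],"twist":-80,"fingers":1}]' >/dev/null;  python3 -m jog '[{"dp":[0,0,0],"twist":-10,"fingers":1},{"dp":[0,0,0],"twist":-20,"fingers":1},{"dp":[0,0,0],"twist":-30,"fingers":1},{"dp":[0,0,0],"twist":-40,"fingers":1},{"dp":[0,0,0],"twist":-50,"fingers":1},{"dp":[0,0,0],"twist":-60,"fingers":1},{"dp":[0,0,0],"twist":-70,"fingers":1},{"dp":[0,0,0],"twist":-80,"fingers":1}]'>/dev/null;  python3 -m jog '[{"dp":[0,0,0],"twist":-10,"fingers":1},{"dp":[0,0,0],"twist":-20,"fingers":1},{"dp":[0,0,0],"twist":-20,"fingers":1},{"dp":[0,0,0],"twist":-20,"fingers":1}]'
python3 - <<'E'
from h import *
o=env.get_obs();print(o['qpos'],o['time_s'])
z=np.load("w1.npz");a,W=z["a"].astype(int),z["W"]
m=(a[...,2]>150)&(a[...,1]<130)&(a[...,0]<60);m[:180]=0;m[280:]=0;m[:,:270]=0;m[:,365:]=0
q=W[m];q=q[~np.isnan(q[:,0])];print(len(q),q.mean(0),np.percentile(q,[1,99],axis=0))
g=W[150:260:4,220:450:4].reshape(-1,3);mm=m[150:260:4,220:450:4].reshape(-1);p=g[~mm];p=p[~np.isnan(p[:,0])]
for _ in range(4):
    c=p.mean(0);n=np.linalg.svd(p-c,full_matrices=0)[2][2];n*=np.sign(n[2]);p=p[abs((p-c)@n)<.004]
print(c,n,np.arctan2(np.hypot(*n[:2]),n[2]))
th=np.arctan2(n[0],n[2]); u=np.array([np.cos(th),0,-np.sin(th)]) # along lid toward hinge
print("lid underside at z=.1: x=",np.interp(0,[0],[0])+ ((c-.008*n)+(((c-.008*n)[2]-.1)/np.sin(th))*u))
E
```

```text
time_s: 4.65
tool_pos: [0.6294, -0.0171, 0.3429]
tool_rot: [-180.0, 0.0, 178.8]
force: [1.0, 0.4, -0.1]
grip_width: 0.0867
grasp_force: 0.0
[ 39.3274636   22.50257323 -56.1154468   73.07824985  18.61796702
  93.70410836  75.3664232 ] 4.65
4448 [ 0.62789583 -0.01711306  0.2366916 ] [[ 0.60684405 -0.04057533  0.21145691]
 [ 0.65706937  0.00666394  0.25969839]]
[ 0.64326708 -0.03328358  0.17642181] [ 0.74968174 -0.01337601  0.66166334] 0.8477613561034041
lid underside at z=.1: x= [ 0.7000471  -0.03317657  0.1       ]
```

```bash
python3 -m jog '[{"dp":[0,0,5.8],"twist":0,"fingers":1},{"dp":[0.4,0,10.8],"twist":0,"fingers":1},{"dp":[2.1,0,11.8],"twist":0,"fingers":1},{"dp":[3.8,0,13.4],"twist":0,"fingers":1},{"dp":[5.3,0,15.3],"twist":0,"fingers":1},{"dp":[6.5,0,17.3],"twist":0,"fingers":1},{"dp":[7.4,0.1,19.6],"twist":0,"fingers":1},{"dp":[7.4,0.1,19.6],"twist":0,"fingers":1}]'
```

```text
time_s: 5.65
tool_pos: [0.554, -0.0144, 0.1454]
tool_rot: [-179.9, -0.2, 178.9]
force: [0.2, -0.6, 0.3]
grip_width: 0.0873
grasp_force: 0.0
```

```bash
python3 -m jog '[{"dp":[0,0,1.2],"twist":0,"fingers":1},{"dp":[0.2,0,2.4],"twist":0,"fingers":1},{"dp":[0.2,0,3.4],"twist":0,"fingers":1},{"dp":[0.2,0,3.8],"twist":0,"fingers":1},{"dp":[0.2,0,3.9],"twist":0,"fingers":1},{"dp":[0.2,0,3.9],"twist":0,"fingers":1}]'; python3 - <<'E'
from h import *
b,V=cam("side");cv2.imwrite("pics/s2.png",cv2.resize(b[150:330,200:440],None,fx=3,fy=3))
E
```

```text
time_s: 6.4
tool_pos: [0.5531, -0.0137, 0.1084]
tool_rot: [-180.0, -0.1, 179.0]
force: [-4.7, -1.2, 9.0]
grip_width: 0.0874
grasp_force: 4.7
```

View pics/s2.png

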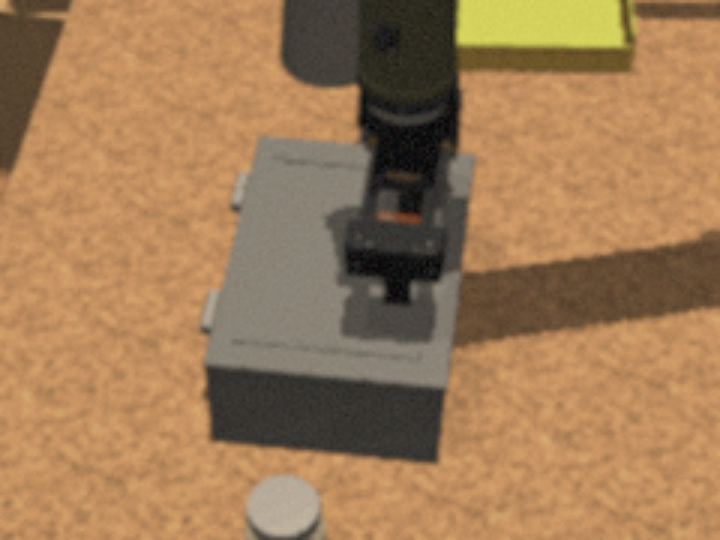

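The side view shows the lid flat on the box, with the fingers straddling the knob. Now raise, grip the bar, and press.

```bash
python3 -m jog '[{"dp":[0,0,-2.6],"twist":0,"fingers":1},{"dp":[0,-0.1,-2.6],"twist":0,"fingers":1},{"dp":[0,-0.1,-2.6],"twist":0,"fingers":0.6},{"dp":[0,-0.1,-2.6],"twist":0,"fingers":0.3},{"dp":[0,-0.1,-2.6],"twist":0,"fingers":0},{"dp":[0,-0.1,-2.6],"twist":0,"fingers":0},{"dp":[0,-0.1,-2.6],"twist":0,"fingers":0},{"dp":[0,-0.1,-2.6],"twist":0,"fingers":0}]' 25
```

```text
time_s: 7.45
tool_pos: [0.5535, -0.0147, 0.1335]
tool_rot: [-180.0, -0.0, 179.0]
force: [0.3, -0.2, -0.7]
grip_width: 0.0348
grasp_force: 0.0
```

```bash
python3 -m jog '[{"dp":[0,0,0],"twist":0,"fingers":0},{"dp":[0,0,0],"twist":0,"fingers":0},{"dp":[0,0,0],"twist":0,"fingers":0},{"dp":[0,0,0],"twist":0,"fingers":0}]'; python3 -m jog '[{"dp":[0,0,0.5],"twist":0,"fingers":0},{"dp":[0,0,1],"twist":0,"fingers":0},{"dp":[0,0,1.4],"twist":0,"fingers":0},{"dp":[0,0,1.8],"twist":0,"fingers":0},{"dp":[0,0,2.0],"twist":0,"fingers":0},{"dp":[0,0,2.0],"twist":0,"fingers":0}]'
```

```text
time_s: 7.95
tool_pos: [0.5537, -0.0151, 0.1336]
tool_rot: [-180.0, 0.0, 179.0]
force: [0.9, -0.8, -0.4]
grip_width: 0.014
grasp_force: 24.9
time_s: 8.7
tool_pos: [0.5557, -0.0151, 0.1187]
tool_rot: [-179.8, 0.2, 179.0]
force: [-8.1, -1.8, 31.2]
grip_width: 0.0138
grasp_force: 25.0
```

At the bottom stop: 31 N, well over the 10 N spring. Now turn.

```bash
python3 -m jog '[{"dp":[0,0,0],"twist":8,"fingers":0},{"dp":[0,0,0],"twist":16,"fingers":0},{"dp":[0,0,0],"twist":24,"fingers":0},{"dp":[0,0,0],"twist":32,"fingers":0},{"dp":[0,0,0],"twist":40,"fingers":0},{"dp":[0,0,0],"twist":48,"fingers":0},{"dp":[0,0,0],"twist":56,"fingers":0},{"dp":[0,0,0],"twist":56,"fingers":0}]'; python3 -c "
from cell import env
o=env.get_obs();print(o['qpos'],o['wrist_torque'])"
```

```text
time_s: 9.7
tool_pos: [0.5552, -0.0158, 0.1187]
tool_rot: [180.0, 0.3, 122.9]
force: [-9.5, -3.1, 30.0]
grip_width: 0.014
grasp_force: 25.0
[ 39.22330118  16.53259437 -46.47547978 102.96904495  13.37482826
  65.90833112  21.39487234] [-0.8507947   2.0398682  -0.02172157]
```

```bash
python3 -m jog '[{"dp":[0,0,0],"twist":8,"fingers":0},{"dp":[0,0,0],"twist":16,"fingers":0},{"dp":[0,0,0],"twist":24,"fingers":0},{"dp":[0,0,0],"twist":32,"fingers":0},{"dp":[0,0,0],"twist":39,"fingers":0},{"dp":[0,0,0],"twist":39,"fingers":0},{"dp":[0,0,0],"twist":39,"fingers":0}]'; python3 -m jog '[{"dp":[0,0,-0.6],"twist":0,"fingers":0},{"dp":[0,0,-0.7],"twist":0,"fingers":0},{"dp":[0,0,-0.7],"twist":0,"fingers":0.3},{"dp":[0,0,-0.7],"twist":0,"fingers":0.6},{"dp":[0,0,-0.7],"twist":0,"fingers":0.6},{"dp":[0,0,-0.7],"twist":0,"fingers":0.6}]'
```

```text
time_s: 10.58
tool_pos: [0.5547, -0.0158, 0.1186]
tool_rot: [179.8, 0.2, 84.0]
force: [-9.5, -2.5, 29.3]
grip_width: 0.0138
grasp_force: 25.0
time_s: 11.32
tool_pos: [0.5539, -0.0144, 0.1208]
tool_rot: [180.0, -0.0, 84.1]
force: [-0.2, 0.4, 5.6]
grip_width: 0.0457
grasp_force: 2.6
```

```bash
python3 -m jog '[{"dp":[0,0,-0.5],"twist":0,"fingers":0.8},{"dp":[0,0,-0.5],"twist":0,"fingers":1},{"dp":[0,0,-3],"twist":0,"fingers":1},{"dp":[0,0,-8],"twist":0,"fingers":1},{"dp":[0,0,-14],"twist":0,"fingers":1},{"dp":[0,0,-20],"twist":0,"fingers":1},{"dp":[0,0,-20],"twist":0,"fingers":1}]'; python3 - <<'E'
from h import *
a,W=cam("wrist");b,V=cam("side");t,T=cam("top")
k=lambda i,c:cv2.resize(i[c[0]:c[1],c[2]:c[3]],(400,300))
cv2.imwrite("pics/f.png",np.vstack([np.hstack([k(a,(0,480,0,640)),k(b,(150,330,200,440))]),np.hstack([k(t,(150,300,210,410)),k(t,(0,480,0,640))])]))
for n,A,X in(("w",a.astype(int),W),("s",b.astype(int),V)):
    m=(A[...,2]>130)&(A[...,1]<.6*A[...,2])&(A[...,0]<60)
    q=X[m];q=q[(abs(q[:,0]-.555)<.06)&(abs(q[:,1]+.015)<.06)&(q[:,2]>.105)&(q[:,2]<.2)]
    print(n,len(q),np.percentile(q,[1,50,99],axis=0).round(4) if len(q) else"")
    p=q[q[:,2]>np.percentile(q[:,2],99)-.006]; print(p[:,2].mean(),cv2.minAreaRect(p[:,:2].astype(np.float32)))
E
```

```text
time_s: 12.2
tool_pos: [0.5557, -0.0141, 0.3254]
tool_rot: [179.5, 0.0, 84.1]
force: [1.1, -0.5, -0.6]
grip_width: 0.0868
grasp_force: 0.0
w 2656 [[ 0.5316 -0.0372  0.1185]
 [ 0.5563 -0.0137  0.121 ]
 [ 0.5797  0.0086  0.1479]]
0.1464395227735909 ((0.555840790271759, -0.01570049673318863), (0.04315726459026337, 0.013075217604637146), 83.6448974609375)
s 124 [[ 0.5322 -0.0285  0.117 ]
 [ 0.5536 -0.0062  0.1227]
 [ 0.5774  0.0121  0.151 ]]
0.1479438408279403 ((0.5563713908195496, -0.013089066371321678), (0.04051434248685837, 0.011465693823993206), 86.3959732055664)
```

View pics/f.png

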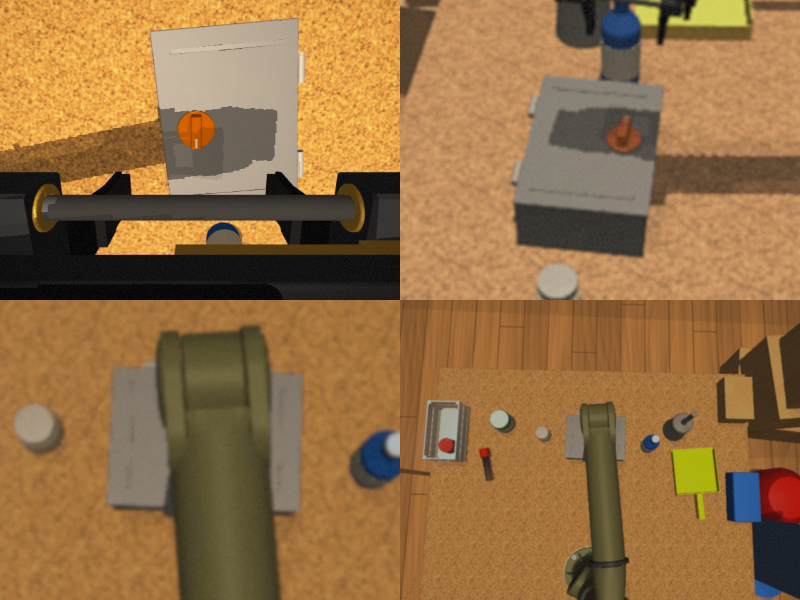

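The four views show the lid flat and shut, with the let-go knob about 7 mm down (flange at z = 0.121 against 0.128 up). The bar has turned about 95°, lying across the box, and the bystanders are where they were.

```bash
python3 -c "
from cell import env
print(env.sign_off())"
```

```text
the job is handed in; nothing more can be done
None
```

I shut the lid, then pushed the knob down and turned it about 95° clockwise; let go, it stays about 7 mm down by itself, the other objects look undisturbed in the camera views, and the job is handed in, though the hand-in returned no verdict.

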